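# Tighten a sight-glass lock ring with a pin spanner

### The job

Tighten the lock ring of the filter housing fully home with the two-prong pin spanner: feel lightly for the ring's two holes, seat both prongs in them before turning the ring, then turn it clockwise (seen from above) until it comes up against its stop, without pressing or forcing it hard. Then stand the spanner back upright in the slot of its rest, and leave the other things on the bench alone.

Things in the scene. Friction and masses are not known exactly. Their poses are not given: they have to be found in the camera images.
- housing: Round aluminium filter housing, fixed to the bench: foot flange 112 mm across and 10 mm thick, body 98 mm across, rim 58 mm above the bench. Origin on its axis at the bench; z up. Two hose ports stick out 80 mm along its +y and -y, 28 mm up.
- housing_mouth (a point): On the housing's axis, 56 mm above the bench, level with the lock ring's top face; axes as the housing's. The steel ring (84 mm across, 28 mm bore) lies 2 mm below the rim. Two round holes, 11 mm wide, 10 mm deep, slightly chamfered, lie 25 mm either side of the axis. Their line starts within 0.5 rad either way of the x axis; the exact angle is not measured: see or feel for it.
- lock_ring (a joint): Angle by which the lock ring is screwed in, rad; grows as it turns clockwise seen from above. Starts at 0.1 to 0.5; 1.2 at its hard stop (fully home), where the torque rises steeply. The thread may start anywhere, so this value does not tell where the holes are. Steady turning friction about 0.35 N m; it stays where it is left.
- spanner_grip (a point): Centre of the upright grip blade (46 mm long in x, 16 mm thick in y, 48 mm tall) of the loose steel pin spanner, about 220 g; 24 mm below the blade's top, 36 mm above the underside of its bridge (68 x 20 x 12 mm) and 50 mm above its prong tips. x along the bridge, z up; a half turn about z makes no difference. It starts in its rest. With prongs fully in the ring's holes it is 40 mm above the ring's face.
- prong_a (a point): Tip of the spanner's prong at +x, 25 mm from its middle. Each prong is 8 mm thick, sticks out 14 mm below the bridge, and tapers to 4 mm over its last 4 mm.
- prong_b (a point): Tip of the spanner's prong at -x.
- rest_top (a point): Fixed grey rest block 92 x 40 x 24 mm; this point is the centre of its top, 24 mm above the bench. A slot 68 mm long (x) and 14 mm wide (y), 18 mm deep, takes both prongs; the spanner's bridge rests across the slot on this top, so that spanner_grip stands 36 mm above this point, with the two x axes parallel. z up.
- label_roll: Bystander: white roll of labels, 74 mm across and 30 mm high. Origin at the centre of its underside.
- buffer_bottle: Bystander: white bottle with a yellow cap, 54 mm across, 92 mm tall. Origin at the centre of its underside.
- timer: Bystander: bench timer 44 x 64 x 33 mm. Origin at the centre of its underside.
Things that resemble listed ones, but are neither listed nor needed, are in the scene too. What is shaped like the housing but red is not meant.

How it is judged:
By the outcome, as a careful person would: the job done as asked, in the order asked, and still so for the second after the job is handed in, with the robot touching nothing.
It also fails if it takes over 64 s, if anything falls off the work surface, if the arm or the gripper's body presses on something with over 40 N, if the wrist force passes 120 N, or if a joint passes its speed limit or range.

### The arm

A 6-joint arm with a two-finger parallel gripper is mounted at the origin on a cart in front of the work surface, level with it; the furniture and walls round the work are solid. World frame = base frame: x ahead of the robot, y to its left, z up, the work surface at z = 0. Lengths are in m, angles in rad, forces in N, time in s.
With the tool pointing down it reaches from about 0.35 to 0.775 m from the base axis. Payload 5.5 kg.
Tool frame: the origin (TCP) lies between the finger pads; the fingertips stand 19 mm ahead of it and the grasp point (between the pads) is the TCP; z points along the fingers, x is the direction in which the jaws open and shut, and the axes are right-handed (so a half turn about z gives the same grasp; the last joint's range is limited). The gripper opens to 85 mm and grips with 20 to 120 N. Pads are 22 mm wide; open, the fingers measure 114 mm over their backs; the gripper's body (76 mm by 85 mm) begins 54 mm behind the grasp point. The pads swing forward as they close: fully open they stand 13 mm farther back than shut.
Start: joints at [0.991, 0.313, 0.046, 1.304, 0, 1.431], TCP at [0.245, 0.52, 0.25] pointing down, gripper open.
Joint ranges: [-2.76, 2.76], [-0.86, 1.69], [-1.03, 1.26], [-2.2, 2.34], [-1.47, 1.5], [-3.14, 3.14]. Speed limits (rad/s): [2.57, 2.57, 3.14, 3.14, 3.14, 3.14].

### API

Orientations are given as a unit quaternion [w, x, y, z].
In Python, from workcell import env gives the robot as it stands. The module is installed in compiled form; this text tells all that it offers.
- The arm moves only by the tool carry_out, never from a script. Its argument "steps" is a list of rows, each a list of 7 numbers: the gripper command: -1 is shut, 1 is fully open, values between are in proportion, then the shift along the tool's x, y, z in m, then the turn, a rotation vector about the tool's x, y, z in rad. A call has 1 to 20 rows; each row shifts and turns the commanded pose from where the row before left it, along the tool's axes as they then stand; what a row does not reach is not made up. A row lasts 1/8 s, in which the tool goes at most 62.5 mm and 10.7 degrees, less where a joint would pass 70% of its speed; a pose out of reach is approached as far as the arm can. A call with a gripper value outside its range is refused whole. The fingers move at their own pace and stop on an object; "grip_force" is the grip in N (left out, the last holds). Time passes only in rows, so rows that do not move let the fingers close. It gives the time, the measured TCP pose, the force and the opening at its end, in the units of the state.
- env.get_state(): the state, without advancing time (a new reading comes with each control period).
- env.read_camera(name): name is "scene" or "top" or "wrist"; returns a dict with "color" (480x640x3 uint8, red, green, blue), "K" (3x3 intrinsics, pixels), "R" (3x3) and "t" (3): a world point X has camera coordinates R X + t. Camera axes: x right, y down, z forward; pixel columns grow to the right and rows downward; lengths in m; the calibration is good to about 2 mm. A picture is of the moment at which its call begins. There is no depth.
- env.hand_in(): hands the job in, once; it reports no verdict.
The state is a dict: "clock": time; "joint_pos": joint angles; "qvel": joint speeds; "tau": joint torques, N m; "tcp_pos": TCP position; "orientation": TCP orientation; "wrist_force": force on the tool from outside, world axes, zero at the start; "ft_torque": the same for the moment, N m; "finger_gap": finger opening in m.
Only numpy, scipy, OpenCV 4.12 (cv2) and the standard library are available. Lean on these libraries where they do the work, as an engineer would, in place of code of your own. Each camera call takes 0.05 s, during which the arm holds its last target. There are 200 camera calls.

## Working session

There is one attempt and no reset: what is moved stays moved. The work goes in short steps, Python scripts to look and compute and a tool call to move; the robot and the scene stay as the last step left them, time stands still between calls to the robot, and variables do not carry over. Pictures are saved under pics/ and viewed, about 8 in all and at most 12, crops included, and the job is handed in when it is done.

Besides the shell and the picture viewer there is one more tool, called after "Request:" by a JSON object that holds its "name" and its "arguments", one argument or row to a line. carry_out: Moves the arm, as the interface text tells. Its arguments: {"type":"object","properties":{"steps":{"type":"array","items":{"type":"array","items":{"type":"number"}}},"grip_force":{"type":"number"}},"required":["steps"]}

```bash
mkdir -p pics; cat > h.py <<'E'
import numpy as np, cv2
from workcell import env
def snap(n,f):
    c=env.read_camera(n); cv2.imwrite('pics/'+f,c['color'][:,:,::-1]); np.savez('pics/'+f+'.npz',**{k:c[k] for k in('color','K','R','t')}); return c
def load(f): return dict(np.load('pics/'+f+'.npz'))
def ray(c,u,v,z):
    d=c['R'].T@np.linalg.inv(c['K'])@np.array([u,v,1.]); o=-c['R'].T@c['t']
    return o+d*(z-o[2])/d[2]
def proj(c,X):
    p=c['K']@(c['R']@np.array(X)+c['t']); return p[:2]/p[2]
E
python3 - <<'E'
from h import *
s=env.get_state()
for k,v in s.items(): print(k,np.round(v,3))
for n in('top','scene'):
    c=snap(n,n+'1.png'); print(n,-c['R'].T@c['t'])
E
```

```text
clock 0.0
joint_pos [ 0.991  0.314  0.045  1.304 -0.     1.431]
qvel [ 0.    -0.    -0.    -0.002 -0.002 -0.001]
tau [-1.0000e-03 -4.8063e+01  2.9853e+01  1.9000e-02 -0.0000e+00 -0.0000e+00]
tcp_pos [0.245 0.52  0.249]
orientation [ 0.     0.844  0.536 -0.001]
wrist_force [ 0.19  -0.38  -0.956]
ft_torque [ 0.04  -0.059 -0.037]
finger_gap 0.085
top [0.39427467 0.22637109 1.23085416]
scene [ 0.03596366 -0.51029911  1.09094845]
```

View pics/top1.png

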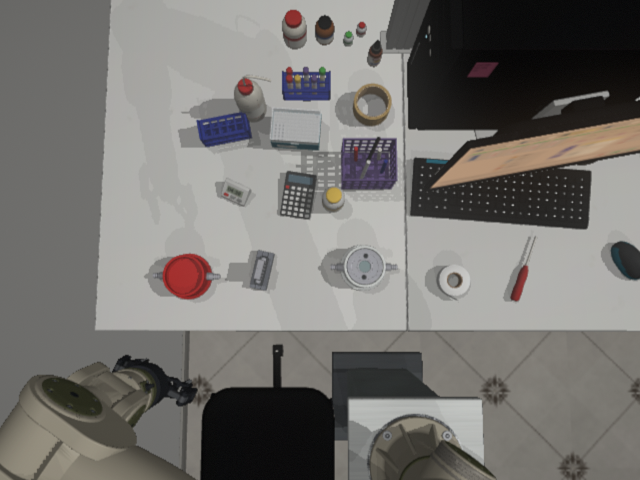

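View pics/scene1.png

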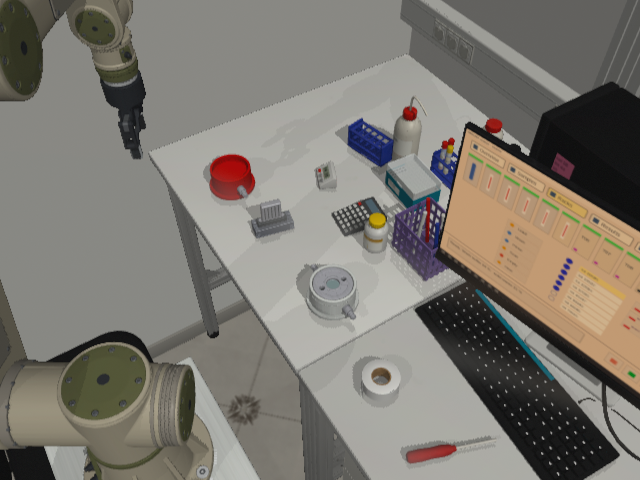

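The top view shows the housing at about (364,267) with its holes near (366,253) and (364,280). The spanner and rest are at (261,270), and the red decoy is at (187,276). Next I'll enlarge the housing and the rest.

```bash
python3 - <<'E'
from h import *
c=load('top1.png');im=c['color'][:,:,::-1]
a=cv2.resize(im[235:300,325:405],None,fx=5,fy=5,interpolation=cv2.INTER_CUBIC)
b=cv2.resize(im[235:300,225:305],None,fx=5,fy=5,interpolation=cv2.INTER_CUBIC)
cv2.imwrite('pics/crop1.png',np.hstack([a,b]))
for u,v,z in((364,267,.056),(261,270,.024),(261,270,.084)): print(ray(c,u,v,z).round(4))
print(c['R'].round(3))
E
```

```text
[0.4602 0.1216 0.056 ]
[0.4548 0.3656 0.024 ]
[0.4518 0.3587 0.084 ]
[[-0.    -1.    -0.002]
 [-0.994  0.    -0.109]
 [ 0.109  0.002 -0.994]]
```

View pics/crop1.png

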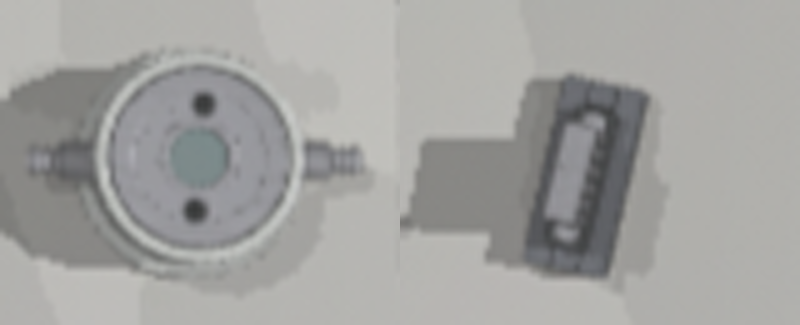

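Request:
{"name": "carry_out", "arguments": {
  "steps": [
    [1, -0.0077, 0.0364, 0, 0, 0, 0],
    [1, -0.0077, 0.0364, 0, 0, 0, 0],
    [1, -0.0077, 0.0364, 0, 0, 0, 0],
    [1, -0.0077, 0.0364, 0, 0, 0, 0],
    [1, -0.0077, 0.0364, 0, 0, 0, 0],
    [1, -0.0077, 0.0364, 0, 0, 0, 0],
    [1, -0.0077, 0.0364, 0, 0, 0, 0],
    [1, 0, 0, 0, 0, 0, -0.105],
    [1, 0, 0, 0, 0, 0, -0.105],
    [1, 0, 0, 0, 0, 0, 0],
    [1, 0, 0, 0, 0, 0, 0]
  ]
}}

```text
clock: 1.48
tcp_pos: [0.4522, 0.363, 0.2501]
orientation: [-0.0, 0.784, 0.621, -0.0]
wrist_force: [0.4, -0.1, -0.5]
finger_gap: 0.0854
```

```bash
python3 - <<'E'
from h import *
s=env.get_state()
for k in('clock','joint_pos','tcp_pos','orientation','wrist_force','ft_torque'): print(k,np.round(s[k],4))
c=snap('wrist','w1.png'); print(-c['R'].T@c['t'],c['R'].round(3)); print(c['K'])
E
```

```text
clock 1.475
joint_pos [0.538  0.3233 0.0596 1.3076 0.     0.7694]
tcp_pos [0.4522 0.363  0.2501]
orientation [-0.000e+00  7.840e-01  6.208e-01 -2.000e-04]
wrist_force [ 0.3658 -0.0812 -0.5418]
ft_torque [ 0.0022 -0.0152  0.012 ]
[0.38498367 0.37836406 0.37405725] [[ 0.228  0.974 -0.001]
 [ 0.937 -0.219  0.271]
 [ 0.264 -0.063 -0.963]]
[[363.43997887   0.         319.88608479]
 [  0.         363.43997887 248.53096548]
 [  0.           0.           1.        ]]
```

View pics/w1.png

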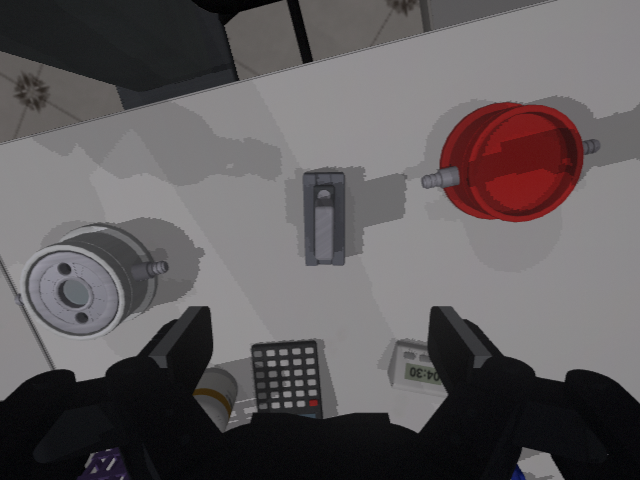

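The wrist view shows the spanner and rest at (324,218), lined up with the image axes. The ring holes are at (65,268) and (81,318). I'll enlarge the rest and ring to get corners.

```bash
python3 - <<'E'
from h import *
c=load('w1.png');im=c['color'][:,:,::-1]
a=cv2.resize(im[160:280,270:370],None,fx=5,fy=5,interpolation=cv2.INTER_CUBIC)[:600]
cv2.imwrite('pics/crop2.png',a)
g=cv2.cvtColor(c['color'],cv2.COLOR_RGB2GRAY)
# rest: dark-grey mask; ring holes: dark blobs, both views
for f,(r0,r1,c0,c1) in(('w1.png',(240,345,30,120)),('top1.png',(245,290,345,385))):
    c=load(f);g=cv2.cvtColor(c['color'],cv2.COLOR_RGB2GRAY)[r0:r1,c0:c1]
    G=cv2.resize(g,None,fx=4,fy=4,interpolation=cv2.INTER_CUBIC)
    for th in(70,90):
        n,l,st,ce=cv2.connectedComponentsWithStats((G<th).astype(np.uint8))
        for i in range(1,n):
            if 60<st[i,4]<4000: 
                u,v=(ce[i]+.5)/4-.5+[c0,r0]; print(f,th,(u.round(1),v.round(1)),st[i,4]/16,ray(c,u,v,.056).round(4))
E
```

```text
w1.png 70 (np.float64(46.8), np.float64(257.8)) 73.8125 [0.4237 0.1118 0.056 ]
w1.png 70 (np.float64(64.4), np.float64(268.4)) 106.0625 [0.4369 0.1233 0.056 ]
w1.png 70 (np.float64(66.0), np.float64(297.2)) 166.5 [0.4639 0.1129 0.056 ]
w1.png 70 (np.float64(49.7), np.float64(320.7)) 89.6875 [0.4831 0.0875 0.056 ]
w1.png 70 (np.float64(109.1), np.float64(321.0)) 28.625 [0.4965 0.1432 0.056 ]
w1.png 70 (np.float64(81.6), np.float64(317.2)) 93.125 [0.4866 0.1189 0.056 ]
w1.png 70 (np.float64(35.4), np.float64(332.7)) 25.4375 [0.4919 0.0685 0.056 ]
w1.png 70 (np.float64(93.7), np.float64(332.0)) 4.875 [0.5041 0.1241 0.056 ]
w1.png 90 (np.float64(52.9), np.float64(257.2)) 136.1875 [0.4244 0.1175 0.056 ]
w1.png 90 (np.float64(98.0), np.float64(263.2)) 8.5625 [0.4392 0.1556 0.056 ]
w1.png 90 (np.float64(64.1), np.float64(268.6)) 125.875 [0.4369 0.123  0.056 ]
w1.png 90 (np.float64(106.8), np.float64(271.7)) 6.0 [0.4488 0.1603 0.056 ]
w1.png 90 (np.float64(113.2), np.float64(281.8)) 7.75 [0.4595 0.1622 0.056 ]
w1.png 90 (np.float64(66.3), np.float64(296.9)) 213.625 [0.4637 0.1133 0.056 ]
w1.png 90 (np.float64(81.3), np.float64(317.4)) 114.8125 [0.4868 0.1186 0.056 ]
w1.png 90 (np.float64(35.5), np.float64(332.8)) 56.8125 [0.492  0.0685 0.056 ]
w1.png 90 (np.float64(117.8), np.float64(323.7)) 7.75 [0.5011 0.1502 0.056 ]
top1.png 70 (np.float64(365.2), np.float64(255.3)) 5.4375 [0.4876 0.1185 0.056 ]
top1.png 70 (np.float64(363.5), np.float64(276.6)) 6.25 [0.4378 0.1231 0.056 ]
top1.png 90 (np.float64(365.3), np.float64(255.4)) 11.125 [0.4874 0.1184 0.056 ]
top1.png 90 (np.float64(363.6), np.float64(276.7)) 11.5625 [0.4377 0.1229 0.056 ]
```

View pics/crop2.png

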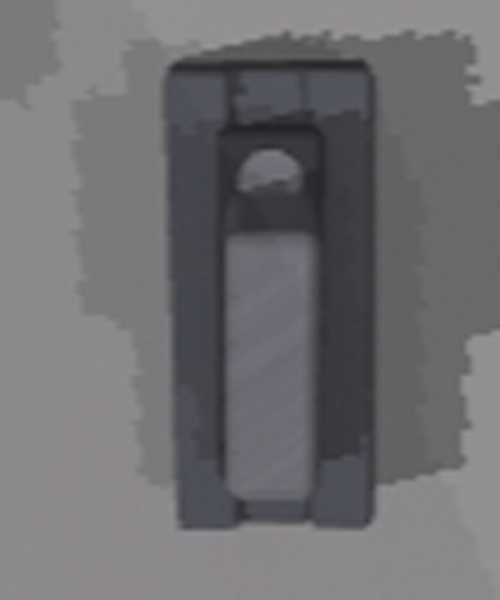

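```bash
python3 - <<'E'
from h import *
c=load('w1.png')
def q(P,z):
    X=np.array([ray(c,270+(x+.5)/5-.5,160+(y+.5)/5-.5,z)[:2] for x,y in P]); m=X.mean(0)
    d=(X[2]+X[3]-X[0]-X[1])/2; w=X[1]-X[0]
    print('centre',m.round(4),'len',np.hypot(*d).round(4),'wid',np.hypot(*w).round(4),'yaw',np.arctan2(d[1],d[0]).round(4), 'sides',[np.arctan2(*(X[i+2]-X[i])[::-1]).round(3) for i in(0,1)])
q([(170,75),(374,75),(180,527),(372,527)],.024)
q([(227,235),(319,235),(226,497),(316,497)],.084)
E
```

```text
centre [0.4549 0.3661] len 0.09 wid 0.0386 yaw -0.2183 sides [np.float64(-0.22), np.float64(-0.217)]
centre [0.4526 0.3656] len 0.0441 wid 0.0148 yaw -0.2347 sides [np.float64(-0.238), np.float64(-0.232)]
```

Request:
{"name": "carry_out", "arguments": {
  "steps": [
    [1, 0.0032, 0.0008, 0.03, 0, 0, -0.007],
    [1, 0, 0, 0.04, 0, 0, 0],
    [1, 0, 0, 0.04, 0, 0, 0],
    [1, 0, 0, 0.04, 0, 0, 0],
    [1, 0, 0, 0.025, 0, 0, 0],
    [1, 0, 0, 0.012, 0, 0, 0],
    [1, 0, 0, 0, 0, 0, 0],
    [-1, 0, 0, 0, 0, 0, 0],
    [-1, 0, 0, 0, 0, 0, 0],
    [-1, 0, 0, 0, 0, 0, 0],
    [-1, 0, 0, 0, 0, 0, 0],
    [-1, 0, 0, 0, 0, 0, 0],
    [-1, 0, 0, 0, 0, 0, 0],
    [-1, 0, 0, 0, 0, 0, 0],
    [-1, 0, 0, 0, 0, 0, 0]
  ],
  "grip_force": 60
}}

```text
clock: 3.4
tcp_pos: [0.4544, 0.3662, 0.0639]
orientation: [0.0, 0.781, 0.624, 0.001]
wrist_force: [-1.4, 0.6, 5.5]
finger_gap: 0.0153
```

```bash
cat > st.py <<'E'
from h import *
s=env.get_state()
for k in('clock','joint_pos','tcp_pos','wrist_force','ft_torque','finger_gap'): print(k,np.round(s[k],4).tolist())
o=s['orientation']; from scipy.spatial.transform import Rotation as Ro
M=Ro.from_quat([o[1],o[2],o[3],o[0]]).as_matrix(); print('yaw',np.arctan2(M[1,0],M[0,0]).round(4),'z',M[:,2].round(4))
E
python3 st.py
```

```text
clock 3.4
joint_pos [0.5409, 0.448, -0.2339, 0.8877, 0.0, 0.7637]
tcp_pos [0.4544, 0.3662, 0.0639]
wrist_force [-1.3527, 0.5836, 5.5286]
ft_torque [-0.0958, 0.1609, 0.0143]
finger_gap 0.0153
yaw 1.348 z [ 1.e-03  6.e-04 -1.e+00]
```

Request:
{"name": "carry_out", "arguments": {
  "steps": [
    [-1, 0, 0, -0.01, 0, 0, 0],
    [-1, 0, 0, -0.026, 0, 0, 0],
    [-1, 0, 0, -0.04, 0, 0, 0],
    [-1, 0, 0, -0.03, 0, 0, 0],
    [-1, -0.017, 0.0045, -0.01, 0, 0, 0],
    [-1, -0.0339, 0.0088, 0, 0, 0, 0],
    [-1, -0.0339, 0.0088, 0, 0, 0, 0],
    [-1, -0.0339, 0.0088, 0, 0, 0, 0],
    [-1, -0.0339, 0.0088, 0, 0, 0, 0],
    [-1, -0.0339, 0.0088, 0, 0, 0, 0],
    [-1, -0.0339, 0.0088, 0, 0, 0, 0],
    [-1, -0.017, 0.0043, 0, 0, 0, -0.065],
    [-1, 0, 0, 0.01, 0, 0, -0.07],
    [-1, 0, 0, 0.02, 0, 0, 0],
    [-1, 0, 0, 0.012, 0, 0, 0],
    [-1, 0, 0, 0, 0, 0, 0],
    [-1, 0, 0, 0, 0, 0, 0]
  ]
}}

```text
clock: 5.52
tcp_pos: [0.4616, 0.1208, 0.1375]
orientation: [0.0, 0.737, 0.675, 0.0]
wrist_force: [-0.9, 0.8, -3.1]
finger_gap: 0.0151
```

```bash
python3 st.py; python3 - <<'E'
from h import *
c=snap('wrist','w2.png'); d=snap('scene','s2.png')
a=cv2.resize(d['color'][230:330,280:390,::-1],None,fx=4,fy=4,interpolation=cv2.INTER_CUBIC)
b=c['color'][:400,140:500,::-1]
cv2.imwrite('pics/v2.png',np.hstack([a,b]))
E
```

```text
clock 5.525
joint_pos [0.0875, 0.1936, -0.3996, 0.9775, 0.0, 0.1752]
tcp_pos [0.4616, 0.1208, 0.1375]
wrist_force [-0.9233, 0.8498, -3.1235]
ft_torque [-0.0531, 0.0139, 0.0245]
finger_gap 0.0151
yaw 1.4831 z [ 1.e-04  0.e+00 -1.e+00]
```

View pics/v2.png

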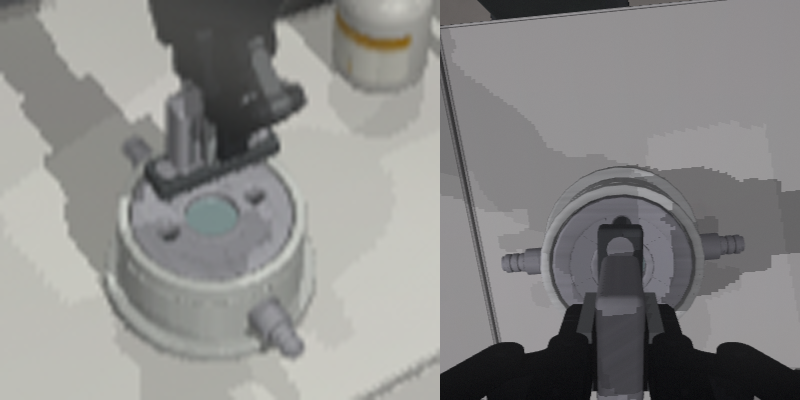

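```bash
python3 - <<'E'
from h import *
c=load('w2.png')
s=np.array([.4616,.1208]); ax=np.array([np.cos(-.0877),np.sin(-.0877)]); ay=np.array([-ax[1],ax[0]])
for n,u,v,z in(('end top',321,226,.1105),('hole',322,217,.056)):
    p=ray(c,u,v,z)[:2]; print(n,p.round(4),'along',((p-s)@ax).round(4),'across',((p-s)@ay).round(4))
g=cv2.cvtColor(c['color'],cv2.COLOR_RGB2GRAY); print(g[208:250,321].tolist()); print(g[235,290:350].tolist())
a=cv2.resize(c['color'][200:300,280:365,::-1],None,fx=6,fy=6,interpolation=cv2.INTER_CUBIC); cv2.imwrite('pics/v3.png',a)
E
```

```text
end top [0.4253 0.1238] along -0.0364 across -0.0001
hole [0.4319 0.124 ] along -0.0299 across 0.0006
[102, 101, 100, 101, 102, 102, 102, 78, 57, 37, 36, 36, 38, 35, 36, 37, 34, 33, 35, 34, 37, 44, 47, 48, 50, 51, 52, 50, 55, 98, 101, 101, 102, 101, 99, 99, 99, 98, 98, 97, 96, 98]
[105, 103, 105, 104, 104, 104, 104, 76, 52, 53, 51, 51, 51, 51, 50, 52, 52, 52, 51, 51, 50, 50, 51, 51, 51, 52, 51, 52, 52, 52, 51, 50, 43, 50, 58, 58, 59, 60, 58, 60, 59, 59, 59, 58, 59, 58, 59, 57, 58, 56, 49, 43, 36, 79, 113, 121, 122, 121, 122, 121]
```

View pics/v3.png

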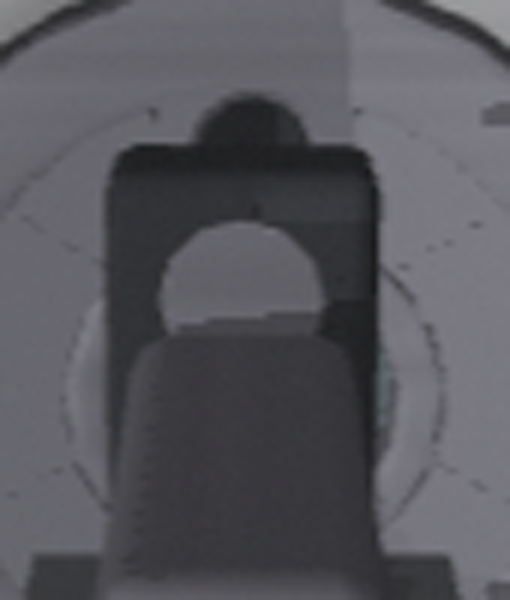

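```bash
python3 - <<'E'
from h import *
c=load('w2.png')
s=np.array([.4616,.1208]); ax=np.array([np.cos(-.0877),np.sin(-.0877)]); ay=np.array([-ax[1],ax[0]])
for n,u,v,z in(('end bot',320,224.2,.0985),('end top',320.2,228.7,.1105),('hole edge',322,215.3,.056)):
    p=ray(c,u,v,z)[:2]; print(n,p.round(4),'along',((p-s)@ax).round(4),'across',((p-s)@ay).round(4))
E
```

```text
end bot [0.427  0.1233] along -0.0347 across -0.0006
end top [0.4264 0.1234] along -0.0352 across -0.0005
hole edge [0.4309 0.1241] along -0.0309 across 0.0006
```

Request:
{"name": "carry_out", "arguments": {
  "steps": [
    [-1, 0.0007, 0.0008, 0.008, 0, 0, 0],
    [-1, 0, 0, 0.012, 0, 0, 0],
    [-1, 0, 0, 0.006, 0, 0, 0],
    [-1, 0, 0, 0.002, 0, 0, 0],
    [-1, 0, 0, 0.0015, 0, 0, 0],
    [-1, 0, 0, 0.001, 0, 0, 0],
    [-1, 0, 0, 0, 0, 0, 0]
  ]
}}

```text
clock: 6.5
tcp_pos: [0.4626, 0.1215, 0.1069]
orientation: [0.0, 0.737, 0.675, 0.0]
wrist_force: [0.7, -0.2, -2.3]
finger_gap: 0.0153
```

```bash
python3 st.py
```

```text
clock 6.5
joint_pos [0.0887, 0.2246, -0.4436, 0.9023, 0.0001, 0.1765]
tcp_pos [0.4626, 0.1215, 0.1069]
wrist_force [0.6537, -0.1881, -2.2815]
ft_torque [0.0095, 0.0121, 0.0214]
finger_gap 0.0153
yaw 1.483 z [ 3.e-04  1.e-04 -1.e+00]
```

Request:
{"name": "carry_out", "arguments": {
  "steps": [
    [-1, 0, 0, 0.001, 0, 0, 0],
    [-1, 0, 0, 0.001, 0, 0, 0],
    [-1, 0, 0, 0, 0, 0, 0]
  ]
}}

```text
clock: 6.88
tcp_pos: [0.4624, 0.1215, 0.1047]
orientation: [-0.0, 0.737, 0.675, 0.0]
wrist_force: [-0.5, 0.1, -2.3]
finger_gap: 0.0151
```

```bash
python3 st.py
```

```text
clock 6.875
joint_pos [0.0887, 0.2268, -0.4468, 0.8973, 0.0001, 0.1766]
tcp_pos [0.4624, 0.1215, 0.1047]
wrist_force [-0.5083, 0.1215, -2.33]
ft_torque [-0.0004, -0.0171, -0.0327]
finger_gap 0.0151
yaw 1.483 z [-0.e+00  1.e-04 -1.e+00]
```

Request:
{"name": "carry_out", "arguments": {
  "steps": [
    [-1, 0, 0, 0.001, 0, 0, 0],
    [-1, 0, 0, 0.001, 0, 0, 0],
    [-1, 0, 0, 0.001, 0, 0, 0],
    [-1, 0, 0, 0.001, 0, 0, 0],
    [-1, 0, 0, 0, 0, 0, 0]
  ]
}}

```text
clock: 7.5
tcp_pos: [0.4624, 0.1215, 0.1007]
orientation: [-0.0, 0.737, 0.675, -0.0]
wrist_force: [-0.6, 0.4, -3.2]
finger_gap: 0.0156
```

```bash
python3 st.py
```

```text
clock 7.5
joint_pos [0.0887, 0.2311, -0.4524, 0.8874, 0.0001, 0.1766]
tcp_pos [0.4624, 0.1215, 0.1007]
wrist_force [-0.5863, 0.3997, -3.1726]
ft_torque [0.0027, 0.0167, 0.0042]
finger_gap 0.0156
yaw 1.483 z [-1.e-04  1.e-04 -1.e+00]
```

Request:
{"name": "carry_out", "arguments": {
  "steps": [
    [-1, 0, 0, 0.0005, 0, 0, 0],
    [-1, 0, 0, 0.0005, 0, 0, 0],
    [-1, 0, 0, 0, 0, 0, 0],
    [-1, 0, 0, 0, 0, 0, 0]
  ],
  "grip_force": 90
}}

```text
clock: 8.0
tcp_pos: [0.4625, 0.1215, 0.1001]
orientation: [0.0, 0.737, 0.675, 0.0]
wrist_force: [-0.6, 0.5, 0.6]
finger_gap: 0.0148
```

```bash
python3 st.py
```

```text
clock 8.0
joint_pos [0.0888, 0.2317, -0.4535, 0.8852, 0.0, 0.1765]
tcp_pos [0.4625, 0.1215, 0.1001]
wrist_force [-0.6207, 0.5204, 0.5648]
ft_torque [-0.0088, 0.2025, -0.0287]
finger_gap 0.0148
yaw 1.483 z [ 4.e-04  1.e-04 -1.e+00]
```

Request:
{"name": "carry_out", "arguments": {
  "steps": [
    [-1, 0, 0, 0, 0, 0, 0.04],
    [-1, 0, 0, 0, 0, 0, 0.04],
    [-1, 0, 0, 0, 0, 0, 0.04],
    [-1, 0, 0, 0, 0, 0, 0.04],
    [-1, 0, 0, 0, 0, 0, 0.04]
  ]
}}

```text
clock: 8.62
tcp_pos: [0.4629, 0.1218, 0.1001]
orientation: [0.0, 0.801, 0.598, 0.001]
wrist_force: [0.2, 0.7, 1.0]
finger_gap: 0.0152
```

```bash
python3 st.py
```

```text
clock 8.625
joint_pos [0.089, 0.2318, -0.4532, 0.8847, 0.0005, 0.3771]
tcp_pos [0.4629, 0.1218, 0.1001]
wrist_force [0.2282, 0.6645, 0.9726]
ft_torque [0.1335, -0.0094, 0.3399]
finger_gap 0.0152
yaw 1.2827 z [ 1.e-03  6.e-04 -1.e+00]
```

Request:
{"name": "carry_out", "arguments": {
  "steps": [
    [-1, 0, 0, 0, 0, 0, 0.05],
    [-1, 0, 0, 0, 0, 0, 0.05],
    [-1, 0, 0, 0, 0, 0, 0.05],
    [-1, 0, 0, 0, 0, 0, 0.05],
    [-1, 0, 0, 0, 0, 0, 0.05],
    [-1, 0, 0, 0, 0, 0, 0.05],
    [-1, 0, 0, 0, 0, 0, 0.05],
    [-1, 0, 0, 0, 0, 0, 0.05]
  ]
}}

```text
clock: 9.62
tcp_pos: [0.4627, 0.1215, 0.1001]
orientation: [0.0, 0.904, 0.427, 0.0]
wrist_force: [0.2, 0.5, 1.3]
finger_gap: 0.0149
```

```bash
python3 st.py
```

```text
clock 9.625
joint_pos [0.0889, 0.2317, -0.4534, 0.8849, -0.0001, 0.7774]
tcp_pos [0.4627, 0.1215, 0.1001]
wrist_force [0.1662, 0.4986, 1.2953]
ft_torque [-0.0929, 0.1042, 0.3692]
finger_gap 0.0149
yaw 0.8822 z [ 8.e-04 -0.e+00 -1.e+00]
```

Request:
{"name": "carry_out", "arguments": {
  "steps": [
    [-1, 0, 0, 0, 0, 0, 0.03],
    [-1, 0, 0, 0, 0, 0, 0.03],
    [-1, 0, 0, 0, 0, 0, 0.03]
  ]
}}

```text
clock: 10.0
tcp_pos: [0.4627, 0.1215, 0.1]
orientation: [0.0, 0.923, 0.385, 0.0]
wrist_force: [-1.3, -0.2, 4.0]
finger_gap: 0.015
```

```bash
python3 st.py
```

```text
clock 10.0
joint_pos [0.0887, 0.2318, -0.4534, 0.885, -0.0001, 0.868]
tcp_pos [0.4627, 0.1215, 0.1]
wrist_force [-1.2981, -0.1635, 4.017]
ft_torque [-0.1512, 0.1634, 0.2945]
finger_gap 0.015
yaw 0.7915 z [ 6.e-04 -0.e+00 -1.e+00]
```

Request:
{"name": "carry_out", "arguments": {
  "steps": [
    [-1, 0, 0, 0, 0, 0, 0.02],
    [-1, 0, 0, 0, 0, 0, 0.02],
    [-1, 0, 0, 0, 0, 0, 0.02]
  ]
}}

```text
clock: 10.38
tcp_pos: [0.4627, 0.1214, 0.1]
orientation: [0.0, 0.934, 0.358, 0.0]
wrist_force: [-1.1, -0.4, 5.5]
finger_gap: 0.0151
```

```bash
python3 st.py|grep -E "force|torque|yaw"
```

```text
wrist_force [-1.0806, -0.366, 5.5232]
ft_torque [-0.1802, 0.1598, 0.3811]
yaw 0.7317 z [ 5.e-04 -1.e-04 -1.e+00]
```

Request:
{"name": "carry_out", "arguments": {
  "steps": [
    [-1, 0, 0, 0, 0, 0, 0.02],
    [-1, 0, 0, 0, 0, 0, 0.02],
    [-1, 0, 0, 0, 0, 0, 0.02]
  ]
}}

```text
clock: 10.75
tcp_pos: [0.4626, 0.1214, 0.1]
orientation: [0.0, 0.944, 0.33, 0.0]
wrist_force: [-0.6, -1.3, 5.5]
finger_gap: 0.0151
```

```bash
python3 st.py|grep -E "force|torque|yaw"
```

```text
wrist_force [-0.6204, -1.2872, 5.4896]
ft_torque [-0.2644, 0.1509, 0.3347]
yaw 0.6716 z [ 5.e-04 -0.e+00 -1.e+00]
```

Request:
{"name": "carry_out", "arguments": {
  "steps": [
    [-1, 0, 0, 0, 0, 0, 0.02],
    [-1, 0, 0, 0, 0, 0, 0.02]
  ]
}}

```text
clock: 11.0
tcp_pos: [0.4626, 0.1214, 0.1]
orientation: [0.0, 0.951, 0.311, 0.0]
wrist_force: [-1.3, -0.8, 4.9]
finger_gap: 0.0149
```

```bash
python3 st.py|grep -E "force|torque|yaw"
```

```text
wrist_force [-1.3091, -0.8108, 4.9455]
ft_torque [-0.2769, 0.2413, 0.3638]
yaw 0.6316 z [ 5.e-04 -1.e-04 -1.e+00]
```

Request:
{"name": "carry_out", "arguments": {
  "steps": [
    [-1, 0, 0, 0, 0, 0, 0.02],
    [-1, 0, 0, 0, 0, 0, 0.02]
  ]
}}

```text
clock: 11.25
tcp_pos: [0.4626, 0.1214, 0.1]
orientation: [0.0, 0.957, 0.292, 0.0]
wrist_force: [-0.3, -1.7, 5.3]
finger_gap: 0.0147
```

```bash
python3 st.py|grep -E "force|torque|yaw"
```

```text
wrist_force [-0.3143, -1.7144, 5.3293]
ft_torque [-0.293, 0.2323, 0.351]
yaw 0.5916 z [ 4.e-04 -1.e-04 -1.e+00]
```

Request:
{"name": "carry_out", "arguments": {
  "steps": [
    [-1, 0, 0, 0, 0, 0, 0.02],
    [-1, 0, 0, 0, 0, 0, 0.02]
  ]
}}

```text
clock: 11.5
tcp_pos: [0.4626, 0.1214, 0.1]
orientation: [0.0, 0.962, 0.272, 0.0]
wrist_force: [-0.8, -2.7, 5.6]
finger_gap: 0.0151
```

```bash
python3 st.py|grep -E "force|torque|yaw"
```

```text
wrist_force [-0.8187, -2.7286, 5.5724]
ft_torque [-0.2926, 0.2703, 0.3836]
yaw 0.5516 z [ 4.e-04 -2.e-04 -1.e+00]
```

Request:
{"name": "carry_out", "arguments": {
  "steps": [
    [-1, 0, 0, 0, 0, 0, 0.02],
    [-1, 0, 0, 0, 0, 0, 0.02]
  ]
}}

```text
clock: 11.75
tcp_pos: [0.4625, 0.1213, 0.1]
orientation: [0.0, 0.967, 0.253, 0.0]
wrist_force: [-1.1, -1.3, 5.5]
finger_gap: 0.0149
```

```bash
python3 st.py|grep -E "force|torque|yaw"
```

```text
wrist_force [-1.0682, -1.312, 5.527]
ft_torque [-0.3596, 0.2854, 0.3814]
yaw 0.5116 z [ 3.e-04 -2.e-04 -1.e+00]
```

Request:
{"name": "carry_out", "arguments": {
  "steps": [
    [-1, 0, 0, 0, 0, 0, 0.02],
    [-1, 0, 0, 0, 0, 0, 0.02]
  ]
}}

```text
clock: 12.0
tcp_pos: [0.4625, 0.1213, 0.1]
orientation: [0.0, 0.972, 0.234, 0.0]
wrist_force: [-1.1, -2.1, 5.1]
finger_gap: 0.0151
```

```bash
python3 st.py|grep -E "force|torque|yaw"
```

```text
wrist_force [-1.0987, -2.0746, 5.0719]
ft_torque [-0.3276, 0.2545, 0.3122]
yaw 0.4716 z [ 3.e-04 -2.e-04 -1.e+00]
```

Request:
{"name": "carry_out", "arguments": {
  "steps": [
    [-1, 0, 0, 0, 0, 0, 0.02],
    [-1, 0, 0, 0, 0, 0, 0.02]
  ]
}}

```text
clock: 12.25
tcp_pos: [0.4625, 0.1213, 0.1]
orientation: [0.0, 0.977, 0.214, 0.0]
wrist_force: [-0.6, -1.1, 5.8]
finger_gap: 0.0156
```

```bash
python3 st.py|grep -E "force|torque|yaw"; python3 - <<'E'
from h import *
snap('wrist','w4.png')
E
```

```text
wrist_force [-0.608, -1.13, 5.8284]
ft_torque [-0.3815, 0.2731, 0.3847]
yaw 0.4316 z [ 2.e-04 -3.e-04 -1.e+00]
```

View pics/w4.png

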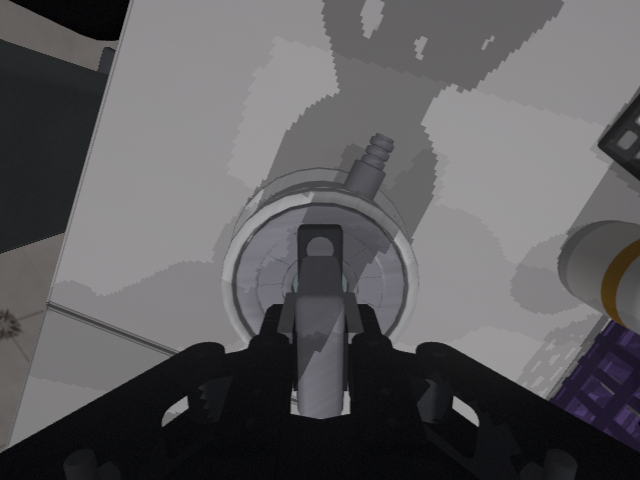

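The bridge (320,245) is still aligned with the fingers and sits down on the ring, so the ring is following. I'll keep turning.

Request:
{"name": "carry_out", "arguments": {
  "steps": [
    [-1, 0, 0, 0, 0, 0, 0.02],
    [-1, 0, 0, 0, 0, 0, 0.02]
  ]
}}

```text
clock: 12.55
tcp_pos: [0.4625, 0.1213, 0.1]
orientation: [0.0, 0.981, 0.195, 0.0]
wrist_force: [-1.3, -2.0, 5.3]
finger_gap: 0.0149
```

```bash
python3 st.py|grep -E "force|torque|yaw"
```

```text
wrist_force [-1.3119, -1.9538, 5.2607]
ft_torque [-0.3569, 0.316, 0.3558]
yaw 0.3916 z [ 2.e-04 -3.e-04 -1.e+00]
```

Request:
{"name": "carry_out", "arguments": {
  "steps": [
    [-1, 0, 0, 0, 0, 0, 0.02],
    [-1, 0, 0, 0, 0, 0, 0.02]
  ]
}}

```text
clock: 12.8
tcp_pos: [0.4624, 0.1213, 0.1]
orientation: [0.0, 0.985, 0.175, 0.0]
wrist_force: [-1.8, -1.8, 6.0]
finger_gap: 0.0152
```

```bash
python3 st.py|grep -E "force|torque|yaw"
```

```text
wrist_force [-1.7635, -1.7719, 5.9908]
ft_torque [-0.3018, 0.2493, 0.3565]
yaw 0.3516 z [ 1.e-04 -4.e-04 -1.e+00]
```

Request:
{"name": "carry_out", "arguments": {
  "steps": [
    [-1, 0, 0, 0, 0, 0, 0.02],
    [-1, 0, 0, 0, 0, 0, 0.02]
  ]
}}

```text
clock: 13.05
tcp_pos: [0.4624, 0.1213, 0.1]
orientation: [0.0, 0.988, 0.155, 0.0]
wrist_force: [-1.2, -1.9, 5.5]
finger_gap: 0.0151
```

```bash
python3 st.py|grep -E "force|torque|yaw"
```

```text
wrist_force [-1.2051, -1.939, 5.5001]
ft_torque [-0.3194, 0.2901, 0.5774]
yaw 0.3117 z [ 1.e-04 -4.e-04 -1.e+00]
```

Torque is rising, so this looks like the stop.

Request:
{"name": "carry_out", "arguments": {
  "steps": [
    [-1, 0, 0, 0, 0, 0, 0.015],
    [-1, 0, 0, 0, 0, 0, 0]
  ]
}}

```text
clock: 13.3
tcp_pos: [0.4624, 0.1213, 0.1]
orientation: [0.0, 0.989, 0.149, -0.0]
wrist_force: [-1.5, -1.4, 6.9]
finger_gap: 0.0147
```

```bash
python3 st.py|grep -E "force|torque|yaw"
```

```text
wrist_force [-1.5236, -1.3946, 6.918]
ft_torque [-0.4844, 0.3959, 0.9939]
yaw 0.2986 z [ 1.e-04 -6.e-04 -1.e+00]
```

Request:
{"name": "carry_out", "arguments": {
  "steps": [
    [-1, 0, 0, 0, 0, 0, -0.02],
    [-1, 0, 0, 0, 0, 0, -0.02],
    [-1, 0, 0, 0, 0, 0, -0.01],
    [-1, 0, 0, 0, 0, 0, 0]
  ]
}}

```text
clock: 13.8
tcp_pos: [0.4626, 0.1214, 0.0999]
orientation: [-0.0, 0.985, 0.173, 0.0]
wrist_force: [-1.6, -1.2, 4.4]
finger_gap: 0.0147
```

```bash
python3 st.py|grep -E "force|torque|yaw"
```

```text
wrist_force [-1.6088, -1.1704, 4.4341]
ft_torque [-0.222, 0.2089, -0.0264]
yaw 0.3468 z [ 3.e-04  1.e-04 -1.e+00]
```

Request:
{"name": "carry_out", "arguments": {
  "steps": [
    [-1, 0, 0, -0.003, 0, 0, 0],
    [-1, 0, 0, -0.004, 0, 0, 0],
    [-1, 0, 0, -0.006, 0, 0, 0],
    [-1, 0, 0, -0.02, 0, 0, 0],
    [-1, 0, 0, -0.035, 0, 0, 0],
    [-1, 0, 0, -0.022, 0, 0, 0],
    [-1, 0, 0, 0, 0, 0, -0.1],
    [-1, 0, 0, 0, 0, 0, -0.15],
    [-1, 0, 0, 0, 0, 0, -0.15],
    [-1, 0, 0, 0, 0, 0, -0.15],
    [-1, 0, 0, 0, 0, 0, -0.15],
    [-1, 0, 0, 0, 0, 0, -0.15],
    [-1, 0, 0, 0, 0, 0, -0.1],
    [-1, 0, 0, 0, 0, 0, -0.05],
    [-1, 0, 0, 0, 0, 0, 0],
    [-1, 0, 0, 0, 0, 0, 0]
  ]
}}

```text
clock: 15.8
tcp_pos: [0.4623, 0.1215, 0.1898]
orientation: [-0.0, 0.782, 0.624, -0.0]
wrist_force: [-0.0, 0.4, -2.4]
finger_gap: 0.0149
```

```bash
python3 st.py; python3 - <<'E'
from h import *
snap('wrist','w5.png')
E
```

```text
clock 15.8
joint_pos [0.0888, 0.1556, -0.3093, 1.106, 0.0001, 0.3125]
tcp_pos [0.4623, 0.1215, 0.1898]
wrist_force [-0.0467, 0.3729, -2.3828]
ft_torque [0.0543, -0.0038, 0.0152]
finger_gap 0.0149
yaw 1.3471 z [-2.e-04  1.e-04 -1.e+00]
```

View pics/w5.png

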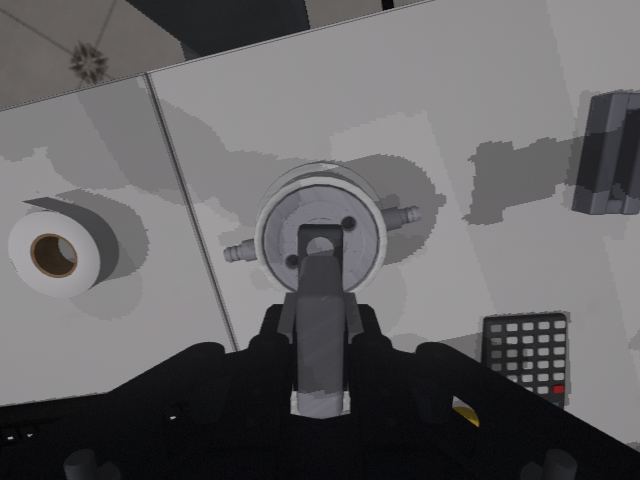

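Request:
{"name": "carry_out", "arguments": {
  "steps": [
    [-1, 0.0168, -0.004, 0, 0, 0, 0],
    [-1, 0.036, -0.0095, 0, 0, 0, 0],
    [-1, 0.036, -0.0095, 0, 0, 0, 0],
    [-1, 0.036, -0.0095, 0, 0, 0, 0],
    [-1, 0.036, -0.0095, 0, 0, 0, 0],
    [-1, 0.036, -0.0095, 0, 0, 0, 0],
    [-1, 0.03, -0.008, 0, 0, 0, 0],
    [-1, 0.01, -0.0025, 0.02, 0, 0, 0],
    [-1, 0, 0, 0.04, 0, 0, 0],
    [-1, 0, 0, 0.03, 0, 0, 0],
    [-1, 0, 0, 0, 0, 0, 0],
    [-1, 0, 0, 0, 0, 0, 0]
  ],
  "grip_force": 60
}}

```text
clock: 17.35
tcp_pos: [0.4547, 0.3669, 0.1009]
orientation: [0.0, 0.781, 0.624, 0.001]
wrist_force: [-0.4, 0.7, -2.2]
finger_gap: 0.0155
```

```bash
python3 st.py; python3 - <<'E'
from h import *
c=load('w5.png'); a=ray(c,349,223,.056);b=ray(c,292,262,.056); d=a-b; print(a,b,np.hypot(d[0],d[1]),np.arctan2(d[1],d[0]), np.arctan2(-d[1],-d[0]))
d=snap('wrist','w6.png')
E
```

```text
clock 17.35
joint_pos [0.5416, 0.4144, -0.1853, 0.9697, 0.0002, 0.7641]
tcp_pos [0.4547, 0.3669, 0.1009]
wrist_force [-0.3954, 0.656, -2.1849]
ft_torque [0.0012, -0.0959, -0.024]
finger_gap 0.0155
yaw 1.3483 z [ 1.1e-03  8.0e-04 -1.0e+00]
[0.45169587 0.14477481 0.056     ] [0.47133293 0.09745633 0.056     ] 0.051231369113411585 1.9641644189026066 -1.1774282346871867
```

View pics/w6.png

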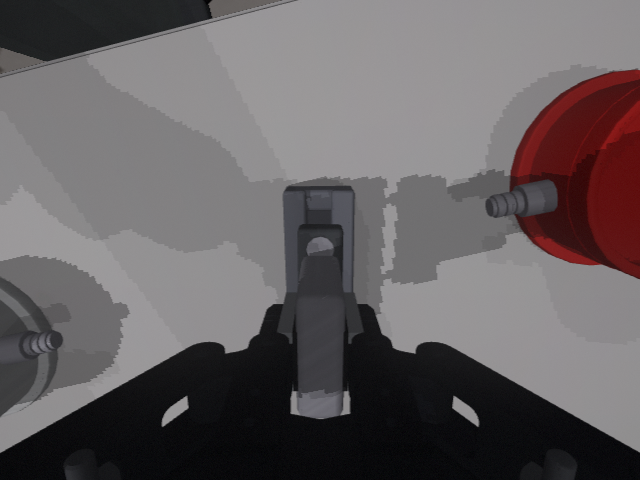

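The spanner is lined up over the slot: the slot is at (318,205) and the bridge at (320,240). The ring turned about 1.09 rad in all. Next I'll lower the spanner into the rest.

Request:
{"name": "carry_out", "arguments": {
  "steps": [
    [-1, -0.0007, 0, 0.01, 0, 0, 0],
    [-1, 0, 0, 0.012, 0, 0, 0],
    [-1, 0, 0, 0.008, 0, 0, 0],
    [-1, 0, 0, 0.004, 0, 0, 0],
    [-1, 0, 0, 0.002, 0, 0, 0],
    [-1, 0, 0, 0, 0, 0, 0]
  ]
}}

```text
clock: 18.15
tcp_pos: [0.4544, 0.3656, 0.0641]
orientation: [-0.0, 0.781, 0.624, 0.0]
wrist_force: [0.8, -0.1, -3.1]
finger_gap: 0.0148
```

```bash
python3 st.py
```

```text
clock 18.15
joint_pos [0.5399, 0.4475, -0.2342, 0.8884, 0.0001, 0.7627]
tcp_pos [0.4544, 0.3656, 0.0641]
wrist_force [0.8225, -0.0569, -3.1412]
ft_torque [-0.0611, 0.0273, 0.0165]
finger_gap 0.0148
yaw 1.348 z [ 5.e-04  4.e-04 -1.e+00]
```

Request:
{"name": "carry_out", "arguments": {
  "steps": [
    [-1, 0, 0, 0.0007, 0, 0, 0],
    [-1, 0, 0, 0, 0, 0, 0]
  ]
}}

```text
clock: 18.4
tcp_pos: [0.4545, 0.3657, 0.064]
orientation: [0.0, 0.781, 0.624, 0.001]
wrist_force: [-2.3, -1.9, 4.3]
finger_gap: 0.0151
```

```bash
python3 st.py|grep -E "tcp|force"
```

```text
tcp_pos [0.4545, 0.3657, 0.064]
wrist_force [-2.2969, -1.8964, 4.2724]
```

Request:
{"name": "carry_out", "arguments": {
  "steps": [
    [-0.4, 0, 0, 0, 0, 0, 0],
    [-0.4, 0, 0, 0, 0, 0, 0],
    [0.2, 0, 0, 0, 0, 0, 0],
    [1, 0, 0, 0, 0, 0, 0],
    [1, 0, 0, 0, 0, 0, 0],
    [1, 0, 0, 0, 0, 0, 0],
    [1, 0, 0, -0.01, 0, 0, 0],
    [1, 0, 0, -0.04, 0, 0, 0],
    [1, 0, 0, -0.045, 0, 0, 0],
    [1, 0, 0, -0.045, 0, 0, 0],
    [1, 0, 0, -0.046, 0, 0, 0],
    [1, 0, 0, 0, 0, 0, 0],
    [1, 0, 0, 0, 0, 0, 0]
  ]
}}

```text
clock: 20.02
tcp_pos: [0.454, 0.3654, 0.2492]
orientation: [0.0, 0.781, 0.624, 0.0]
wrist_force: [0.3, 0.4, -0.2]
finger_gap: 0.0856
```

```bash
python3 st.py; python3 - <<'E'
from h import *
c=snap('wrist','w7.png');d=snap('top','t7.png');e=snap('scene','s7.png')
A=cv2.resize(c['color'][150:290,260:380,::-1],(343,400)); B=cv2.resize(e['color'][180:250,230:310,::-1],(457,400))
cv2.imwrite('pics/v7.png',np.hstack([A,B]))
g=cv2.cvtColor(d['color'],cv2.COLOR_RGB2GRAY)[245:290,345:385]
G=cv2.resize(g,None,fx=4,fy=4,interpolation=cv2.INTER_CUBIC)
n,l,st,ce=cv2.connectedComponentsWithStats((G<90).astype(np.uint8))
for i in range(1,n):
  if 60<st[i,4]<4000:
    u,v=(ce[i]+.5)/4-.5+[345,245]; print(u,v,st[i,4]/16,ray(d,u,v,.056))
E
```

```text
clock 20.025
joint_pos [0.5399, 0.3284, 0.0647, 1.3067, 0.0, 0.7627]
tcp_pos [0.454, 0.3654, 0.2492]
wrist_force [0.3412, 0.4147, -0.2433]
ft_torque [0.012, 0.0369, -0.0416]
finger_gap 0.0856
yaw 1.348 z [ 3.e-04  3.e-04 -1.e+00]
374.2185754189944 261.89036312849163 11.1875 [0.47210545 0.09764383 0.056     ]
354.50992063492066 270.01521164021165 11.8125 [0.45314809 0.14382571 0.056     ]
```

View pics/v7.png

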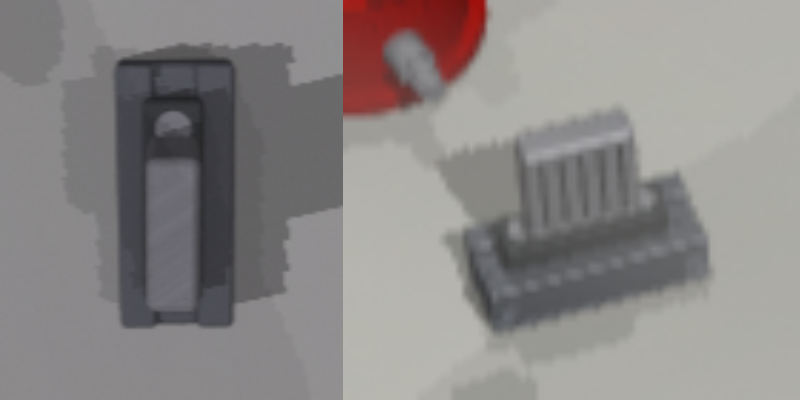

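The spanner stands upright in its slot, and the ring holes are still at -1.18 rad. I'll hand in now.

```bash
python3 -c "
from workcell import env
print(env.hand_in())"
```

```text
the job is handed in; nothing more can be done
None
```

The lock ring is turned up against its stop and the spanner is back upright in its rest. I handed the job in at about 20 s of the 64 s allowed.

- **Seating:** Both prongs went into the holes without catching and touched bottom with about 3 N before I turned anything.
- **Tightening:** I turned the ring clockwise in small steps. Torque stayed at about 0.3–0.38 N m, then rose to about 1.0 N m at the stop. I eased it back to zero torque before lifting out.
- **Ring check:** The camera views put the hole line at -0.09 rad before and -1.18 rad after, so the ring turned about 1.09 rad. The wrist camera and the later top view agree. I could not read the lock ring's angle directly, so "fully home" rests on that torque rise and the turn angle, which is near the most the task allows (1.1 rad).
- **Spanner check:** The last pictures show it upright with its bridge across the slot. The gripper was open, about 0.19 m above it and touching nothing.
- **Other things on the bench:** I kept the arm clear of them and felt no stray contact, but did not re-measure their positions at the end.

No check failed.

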